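# Shut the drying drawer, then show the batch slide's label to the reader

### The job

Close up the loaded drying cabinet by pushing its drawer fully shut. Then find the batch slide (of the two clear plates, the one with a small corner notch marking its frosted label end), take it by its clear end so that the label stays uncovered, and show it to the label reader: level, label up, the label centred over the reader's round window about 75 mm above it, with the frosted end pointing straight at the reader's post. The program finishes while still holding the slide there in the air; leave the blank plate, jar, scraper and screwdriver where they are.

Things in the scene. Friction and masses are not known exactly. Their poses are not given: they have to be found in the camera images.
- cab_drawer0 (a joint): opening of the drawer of a black bench drying cabinet (240 deep x 200 wide x 110 mm high, standing on the table, grey drawer front facing roughly the robot), in m: 0 shut, starts 0.06 to 0.11 open; it slides level and stays where it is left, and a push of a few newtons moves it
- cab_drawer0_handle (a point): grip point at the middle of the drawer's level aluminium bar handle, which stands 35 mm out from the drawer front; moves with the drawer. Its x axis points into the cabinet (the direction in which the drawer shuts), y along the bar, z up
- slide_mid (a point): centre (half-way up) of the batch slide, a clear plate 110 x 36 x 6 mm, 30 to 65 g, lying label up on a fixed black rest (60 x 20 mm, 25 mm high, lengthwise under its middle; both long edges overhang 8 mm). x axis along it to the frosted end, z up. Last 36 mm at +x frosted; 9 x 9 mm notch in the +x, +y corner. It may point any way
- slide_label (a point): centre of the paper label (22 x 24 mm) on the slide's frosted end, on the top face, 35 mm from the slide's centre along +x and 20 mm from the frosted end's edge; axes as the slide's
- blank_mid (a point): centre of the blank plate: same size as the slide and on a like rest, but clear all over and with four square corners; leave it alone
- reader_spot (a point): where the label's centre should be held: 75 mm above the middle of the reader's window, 90 mm above the table. x axis level, from the window towards the reader's post (its axis 85 mm from the window's middle), z up; the slide's x axis is to point along it
- reader_window (a point): middle of the round window (rim 52 mm across) on the fixed reader's black foot (150 x 90 x 14 mm), 15 mm above the table; axes as reader_spot's. The post carries a camera head, up to 245 mm above the table, that above 180 mm reaches back to 40 mm from the window's middle
- jar_mid (a point): centre of a small glass jar with a black cap, 44 mm across and 60 mm high, standing; a bystander
- scraper: print scraper 200 mm long lying flat beyond the plates, origin under its middle, x axis along its length; a bystander
- driver: screwdriver 160 mm long lying on the table, origin under its middle, x axis along its length; a bystander
Things that resemble listed ones, but are neither listed nor needed, are in the scene too. Leave any green or yellow look-alike of the part that bears slide_mid alone.

How it is judged:
By the outcome, as a careful person would: the job done as asked, in the order asked, and still so for the second after the job is handed in, while the arm keeps its last pose, push and grip.
It also fails if it takes over 48 s, if anything falls off the work surface, if the arm or the gripper's body presses on something with over 40 N, if the wrist force passes 120 N, or if a joint passes its speed limit or range.

### The arm

A 6-joint arm with a two-finger parallel gripper is mounted at the origin on the work surface. World frame = base frame: x ahead of the robot, y to its left, z up, the work surface at z = 0. Lengths are in mm, angles in rad, forces in N, time in s.
With the tool pointing down it reaches from about 250 to 850 mm from the base axis. Payload 12.5 kg.
Tool frame: the origin (TCP) lies on the centre line of the jaws, within the pads' length; the fingertips stand 19 mm ahead of it and the grasp point (between the pads) is the TCP; z points along the fingers, y is the line along which they close (so a half turn about z gives the same grasp; the last joint's range is limited). The gripper opens to 93 mm and grips with 3 to 60 N. Pads are 15 mm wide; open, the fingers measure 128 mm over their backs; the gripper's body (75 mm by 188 mm) begins 65 mm behind the grasp point.
Start: joints at [-1.255, 0.351, 1.652, -0, 1.139, -0.085], TCP at [214.603, -506.389, 237.633] pointing down, gripper open.
Joint ranges: [-2.75, 2.75], [-0.79, 2.1], [0.01, 2.65], [-1.57, 4.71], [0.07, 3.14], [-2.87, 2.87]. Speed limits (rad/s): [2.22, 2.22, 2.79, 3.14, 3.14, 3.14].

### API

Orientations are given as a unit quaternion [w, x, y, z].
In Python, from cell import telemetry, cams, manip gives the robot as it stands. The module is installed in compiled form; this text tells all that it offers.
- The arm moves only by the tool step_arm, never from a script. Its argument "series" is text: rows parted by semicolons, each of 4 numbers parted by spaces: the shift along the tool's x, y, z in m, then the turn about the tool's z in degrees. In form: dx dy dz twist; .... A call has 1 to 12 rows; each row shifts and turns the commanded pose from where the row before left it, along the tool's axes as they then stand; what a row does not reach is not made up. A row lasts 1/8 s, in which the tool goes at most 62.5 mm and 10.7 degrees, less where a joint would pass 70% of its speed; a pose out of reach is approached as far as the arm can. A call is refused whole if a number of a shift passes 0.0625 or a number of a turn 10.7, either way. A call with a gripper value outside its range is refused whole. "claw" is the opening, from -1 (shut) to 1 (fully open), set as the call begins (left out, the last holds). The fingers move at their own pace and stop on an object; "newtons" is the grip in N (left out, the last holds). Time passes only in rows, so rows that do not move let the fingers close. It gives the time, the measured TCP pose, the force, the opening and the grip force at its end, in the units of the state.
- telemetry.read_state(): the state, without advancing time (a new reading comes with each control period).
- cams.capture(name): name is "scene" or "top"; returns the picture (384x512x3 uint8, red, green, blue); there is no depth.
- cams.camera_model(name): a dict with "fx", "fy", "cx", "cy" (pixels), "T" (4x4, takes a point from camera to world coordinates). Camera axes: x right, y down, z forward; pixel columns grow to the right and rows downward; lengths in mm; the calibration is good to about 2 mm. A picture is of the moment at which its call begins. camera_model takes no time and is no camera call.
- manip.close_job(): hands the job in; it is judged then, once.
The state is a dict: "t": time; "q": joint angles; "joint_velocities": joint speeds; "joint_efforts": joint torques, N m; "eef_pos": TCP position; "eef_rot": TCP orientation; "force": force on the tool from outside, world axes, zero at the start; "moment": the same for the moment, N m; "grip_width": finger opening in mm; "grip_force": force on a finger pad.
Only numpy, scipy, OpenCV 4.12 (cv2) and the standard library are available. Lean on these libraries where they do the work, as an engineer would, in place of code of your own. Each camera call takes 0.05 s, during which the arm holds its last target. There are 200 camera calls.

## Working session

There is one attempt and no reset: what is moved stays moved. The work goes in short steps, Python scripts to look and compute and a tool call to move; the robot and the scene stay as the last step left them, time stands still between calls to the robot, and variables do not carry over. Pictures are saved under pics/ and viewed, at most 10 in all, crops included, and the job is handed in when it is done.

Besides the shell and the picture viewer there is one more tool, called as name(argument=value, ...), one argument or row to a line, values as JSON. step_arm: Moves the arm, as the interface text tells. Its arguments: {"type":"object","properties":{"series":{"type":"string"},"claw":{"type":"number"},"newtons":{"type":"number"}},"required":["series"]}

```bash
mkdir -p pics
cat > h.py <<'E'
import numpy as np, cv2
from cell import telemetry, cams, manip
def shot(n,f):
    im=cams.capture(n); cv2.imwrite(f,im[:,:,::-1]); return im
def ray(n,u,v,z):
    m=cams.camera_model(n); T=np.array(m["T"]); d=T[:3,:3]@np.array([(u-m["cx"])/m["fx"],(v-m["cy"])/m["fy"],1]); o=T[:3,3]
    return o+d*(z-o[2])/d[2]
def proj(n,p):
    m=cams.camera_model(n); T=np.array(m["T"]); c=T[:3,:3].T@(np.array(p)-T[:3,3]); return c[0]/c[2]*m["fx"]+m["cx"],c[1]/c[2]*m["fy"]+m["cy"]
E
python3 - <<'E'
from h import *
for n in("scene","top"):
    im=shot(n,f"pics/{n}0.png"); b=cv2.resize(im,(800,600),interpolation=cv2.INTER_CUBIC); cv2.imwrite(f"pics/{n}0b.png",b[:,:,::-1])
    print(n,np.round(np.array(cams.camera_model(n)["T"]),2).tolist(),cams.camera_model(n)["fx"])
print(telemetry.read_state())
E
```

```text
scene [[-0.18, 0.7, -0.69, 1502.94], [0.98, 0.12, -0.13, 287.28], [-0.01, -0.71, -0.71, 1015.96], [0.0, 0.0, 0.0, 1.0]] 416.77612448309014
top [[0.02, -1.0, 0.06, 541.23], [-1.0, -0.02, 0.02, 91.16], [-0.02, -0.06, -1.0, 1245.96], [0.0, 0.0, 0.0, 1.0]] 412.2109403435899
{'t': 0.1, 'q': array([-1.25459857e+00,  3.51149191e-01,  1.65234039e+00, -2.82211495e-05,
        1.13911747e+00, -8.45580319e-02]), 'joint_velocities': array([ 0.00088057, -0.0007867 , -0.00158368,  0.00070663, -0.00090724,
        0.00029558]), 'joint_efforts': array([-2.94864276e-04, -4.98030066e+01, -2.85703540e+01,  7.00186682e-02,
        2.38498201e-02, -1.66886622e-05]), 'eef_pos': array([ 214.51214905, -506.13181476,  237.18091388]), 'eef_rot': array([-5.02316855e-04,  9.79990130e-01,  1.99045444e-01, -7.13393728e-05]), 'force': array([-0.64542207, -0.18760985,  0.71789455]), 'moment': array([-0.04169077, -0.03185959,  0.0233529 ]), 'grip_force': 0.0, 'grip_width': 92.88026081523378}
```

View pics/top0b.png

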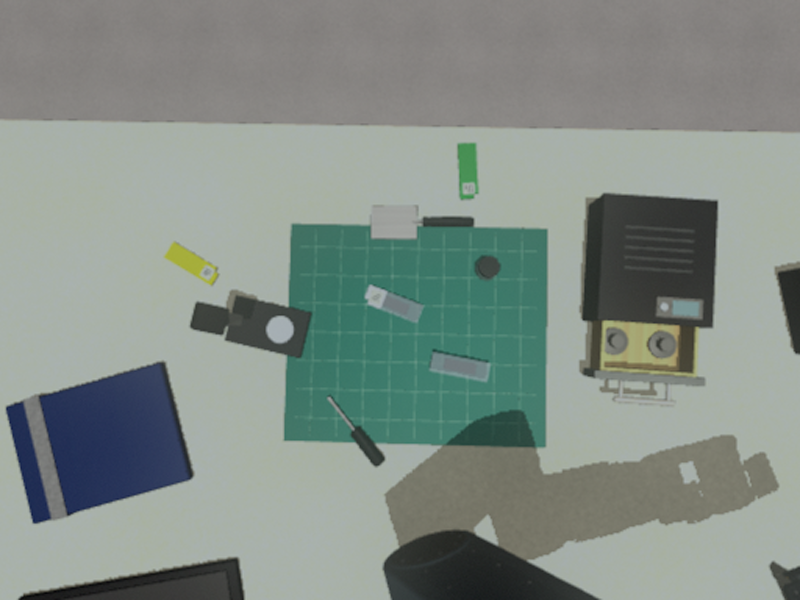

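View pics/scene0b.png

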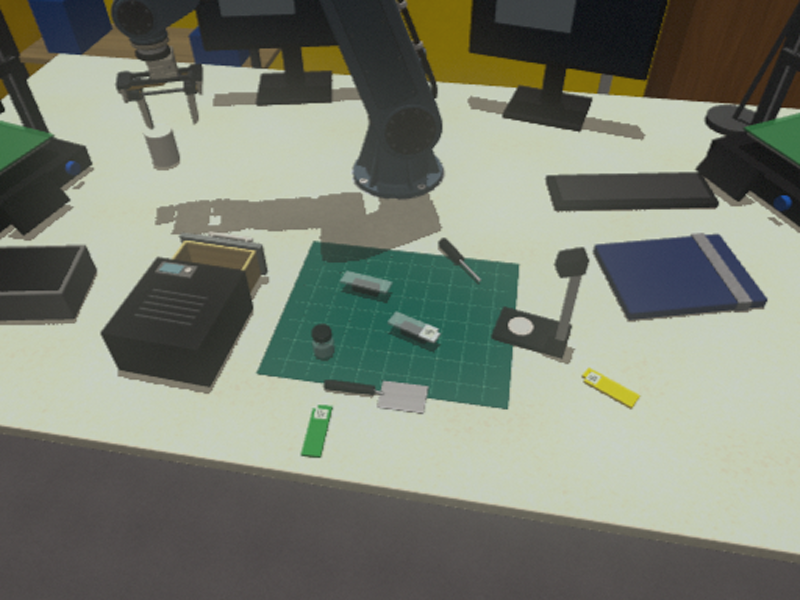

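Top view (800 px scale): the batch slide is at (394,303) with its frosted label end up-left (375,296). The blank is at (460,366), the reader window at (280,330) with its post to the left (240,307), and the drawer front at (645,378) with its handle at about (643,395). The scene view agrees. Next I'll take closer crops and measure.

Run:
```python
from h import *
t=cv2.imread("pics/top0.png"); s=cv2.imread("pics/scene0.png")
A=[(t,225,170),(t,120,175),(t,370,200),(s,235,185)]
c=[cv2.resize(i[y:y+60,x:x+80],(400,300),interpolation=cv2.INTER_CUBIC) for i,x,y in A]
cv2.imwrite("pics/c1.png",np.vstack([np.hstack(c[:2]),np.hstack(c[2:])]))
hsv=cv2.cvtColor(t,cv2.COLOR_BGR2HSV)
def blobs(mask,x0,y0,x1,y1,z,name,mn=30):
    m=np.zeros_like(mask); m[y0:y1,x0:x1]=mask[y0:y1,x0:x1]
    for c in cv2.findContours(m,cv2.RETR_EXTERNAL,cv2.CHAIN_APPROX_NONE)[0]:
        if len(c)<15: continue
        b=cv2.boxPoints(cv2.minAreaRect(c)); w=np.array([ray("top",*p,z)[:2] for p in b])
        cen=w.mean(0); e=[w[1]-w[0],w[2]-w[1]]; 
        print(name,"px",b.mean(0).round(1),"cen",cen.round(1),[(round(np.linalg.norm(v),1),round(np.degrees(np.arctan2(v[1],v[0])),1)) for v in e])
S,V=hsv[...,1],hsv[...,2]
blobs(((S<110)&(V>75)).astype(np.uint8)*255,225,175,280,212,31,"slide")
blobs(((S<110)&(V>75)).astype(np.uint8)*255,268,218,320,250,31,"blank")
blobs((V>120).astype(np.uint8)*255,165,195,192,225,15,"window")
blobs((V<75).astype(np.uint8)*255,110,180,205,235,14,"foot")
blobs((V<60).astype(np.uint8)*255,370,120,465,212,110,"cab")
print(hsv[193:200:2,230:275:4].tolist()[:2])
```

```text
slide px [251.  194.1] cen [597. 145.] [(np.float64(41.5), np.float64(-18.6)), (np.float64(115.0), np.float64(-108.9))]
blank px [295.5 237.3] cen [473.6  11.5] [(np.float64(53.3), np.float64(-9.7)), (np.float64(126.0), np.float64(-99.5))]
blank px [315.5 222. ] cen [519.6 -46.2] [(np.float64(2.9), np.float64(-88.6)), (np.float64(23.4), np.float64(-179.1))]
window px [178.5 210.5] cen [543.7 361.6] [(np.float64(50.6), np.float64(-43.4)), (np.float64(51.3), np.float64(-133.2))]
foot px [134.6 203.8] cen [560.7 495.1] [(np.float64(50.1), np.float64(-10.1)), (np.float64(70.6), np.float64(-101.1))]
foot px [171.5 208.3] cen [549.8 383.2] [(np.float64(88.9), np.float64(-11.2)), (np.float64(148.6), np.float64(-102.0))]
cab px [424.6 165.1] cen [ 684.8 -333.9] [(np.float64(214.2), np.float64(-2.2)), (np.float64(175.3), np.float64(-91.3))]
cab px [379.8 164.9] cen [ 682.8 -211.5] [(np.float64(222.6), np.float64(-2.7)), (np.float64(27.6), np.float64(-92.0))]
[[[83, 131, 117], [82, 112, 127], [87, 15, 174], [73, 14, 168], [99, 28, 127], [96, 28, 126], [97, 26, 126], [93, 39, 132], [90, 42, 135], [85, 82, 106], [83, 130, 120], [83, 130, 120]], [[82, 126, 121], [81, 89, 140], [90, 34, 158], [99, 19, 177], [96, 29, 125], [98, 24, 126], [99, 28, 127], [99, 28, 127], [93, 40, 133], [90, 37, 138], [84, 62, 132], [82, 118, 127]]]
```

View pics/c1.png

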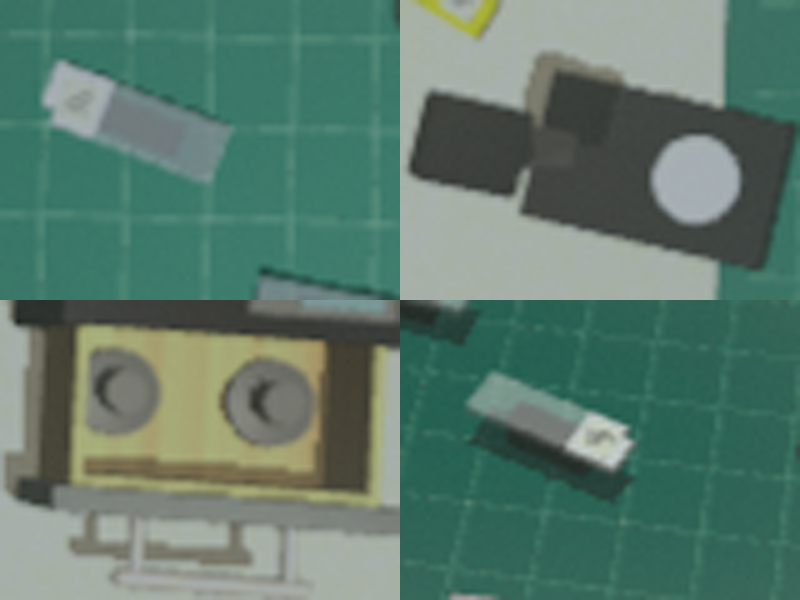

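The crops show the label at the slide's left end, with the notch at its lower-left corner: crop (45,115), top px (234,193). The handle bar runs from about (393,255.6) to (431,257) in top px, and the window is at top px (259... crop 695,180 → 179,211).

Run:
```python
from h import *
for z in(40,60,80): print(z,ray("top",393,255.6,z).round(),ray("top",431,257,z).round())
print("front",ray("top",381,298/5+240,100).round() if 0 else ray("top",384,239.5,100).round(),ray("top",446,242.5,100).round())
print("cabtop front",ray("top",382,204.5,110).round(),ray("top",455,209,110).round(), "back",ray("top",386,125,110).round(),ray("top",458.5,128.5,110).round())
s=cv2.imread("pics/scene0.png"); 
m=np.zeros(s.shape[:2],np.uint8); m[198:220,320:346]=(s.min(2)[198:220,320:346]>120)*255
c=max(cv2.findContours(m,0,1)[0],key=cv2.contourArea); print("win scene",ray("scene",*cv2.fitEllipse(c)[0],15).round(1))
print("jar",ray("top",312,171,60).round(), "blank",ray("top",295,234,31).round())
hv=cv2.cvtColor(s,cv2.COLOR_BGR2HSV); m[:]=0; r=np.s_[195:225,240:290]
m[r]=((hv[r][...,1]<110)&(hv[r][...,2]>75))*255
c=max(cv2.findContours(m,0,1)[0],key=cv2.contourArea)
b=cv2.minAreaRect(c)[0]; print("slide scene",ray("scene",*b,31).round(1), proj("scene",(597,145,31)),b)
```

```text
40 [ 429. -269.   40.] [ 427. -378.   40.]
60 [ 430. -263.   60.] [ 429. -370.   60.]
80 [ 432. -257.   80.] [ 431. -362.   80.]
front [ 477. -227.  100.] [ 474. -395.  100.]
cabtop front [ 573. -218.  110.] [ 565. -416.  110.] back [ 794. -228.  110.] [ 788. -427.  110.]
win scene [541.3 361.4  15. ]
jar [666. -31.  60.] blank [483.  13.  31.]
slide scene [596.7 145.8  31. ] (np.float64(264.8575701851715), np.float64(208.73138569751433)) (265.12933349609375, 208.6982879638672)
```

step_arm(
  series="0 0 0 8.5; 0 0 0 8.5; 0 0 0 8.5",
  claw=-1,
  newtons=20,
)

```text
t: 0.48
eef_pos: [214.5, -506.2, 237.3]
eef_rot: [-0.0, 1.0, -0.025, -0.0]
force: [0.1, 0.3, 0.4]
grip_width: 67.7
grip_force: 0.0
```

step_arm(
  series="0.032 -0.04 0 0; 0.032 -0.04 0 0; 0.032 -0.04 0 0; 0.032 -0.04 0 0; 0.032 -0.04 0 0; 0 0 0.047 0; 0 0 0.047 0; 0 0 0.047 0; 0 0 0.046 0; 0 0 0 0",
)

```text
t: 1.72
eef_pos: [381.9, -312.3, 48.3]
eef_rot: [-0.002, 1.0, -0.022, -0.002]
force: [0.8, 0.2, 0.4]
grip_width: 0.2
grip_force: 0.0
```

step_arm(
  series="0.02 0 0 0; 0.015 0 0 0; 0.015 0 0 0; 0.015 0 0 0; 0.015 0 0 0; 0.015 0 0 0; 0 0 0 0",
)

```text
t: 2.6
eef_pos: [479.2, -317.8, 50.5]
eef_rot: [0.0, 1.0, -0.022, 0.0]
force: [-0.5, -0.6, -1.0]
grip_width: 0.3
grip_force: 0.0
```

Run:
```python
from h import *
im=shot("top","pics/t1.png"); cv2.imwrite("pics/t1c.png",cv2.resize(im[170:290,350:510,::-1],(800,600),interpolation=cv2.INTER_CUBIC))
```

```text
(no output)
```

View pics/t1c.png

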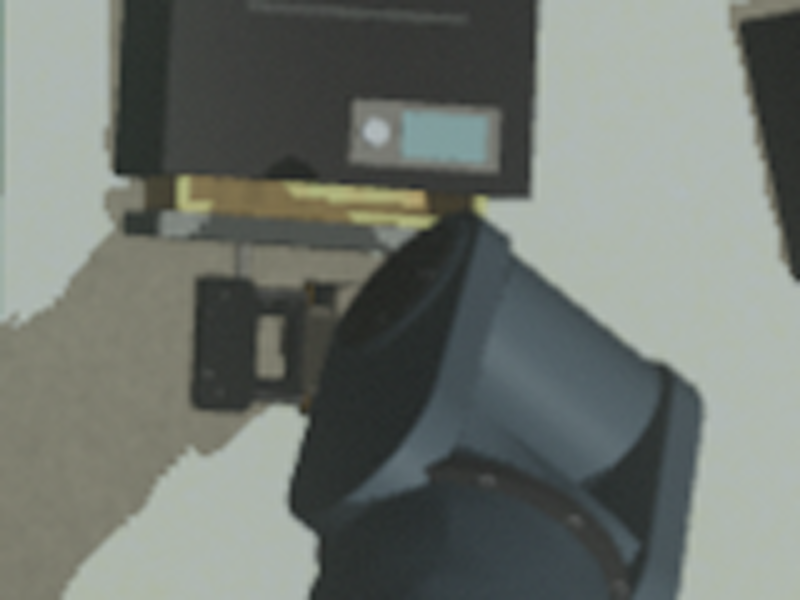

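The drawer has moved most of the way. In the crop, a yellow gap of about 7 px (about 20 mm) is left between the cabinet edge (y≈185) and the front (y≈215).

step_arm(
  series="0.006 0 0 0; 0.006 0 0 0; 0.004 0 0 0; 0 0 0 0",
)

```text
t: 3.15
eef_pos: [494.6, -318.7, 50.7]
eef_rot: [0.0, 1.0, -0.022, 0.0]
force: [-0.2, 0.3, 0.1]
grip_width: 0.2
grip_force: 0.0
```

step_arm(
  series="0.003 0 0 0; 0.003 0 0 0; 0 0 0 0",
)

```text
t: 3.52
eef_pos: [500.5, -318.9, 50.7]
eef_rot: [0.0, 1.0, -0.022, 0.0]
force: [-0.2, -0.1, 0.3]
grip_width: 0.6
grip_force: 0.0
```

step_arm(
  series="0.003 0 0 0; 0.003 0 0 0; 0 0 0 0",
)

```text
t: 3.9
eef_pos: [503.2, -318.9, 50.6]
eef_rot: [-0.001, 1.0, -0.022, -0.003]
force: [-21.5, -1.0, 12.8]
grip_width: 0.6
grip_force: 11.1
```

step_arm(
  series="-0.02 0 0 0; -0.025 0 0 0; 0 0 -0.05 0; 0 0 -0.05 0; 0.0135 -0.0546 0 0; 0.0135 -0.0546 0 0; 0.0135 -0.0546 0 0; 0.0135 -0.0546 0 0; 0.0135 -0.0546 0 0; 0.0135 -0.0546 0 0; 0.0135 -0.0546 0 0; 0.0135 -0.0546 0 0",
)

```text
t: 5.4
eef_pos: [589.0, 116.5, 150.8]
eef_rot: [-0.0, 1.0, -0.022, 0.0]
force: [1.0, -0.3, 0.3]
grip_width: 0.3
grip_force: 0.0
```

step_arm(
  series="0 0 0 -10.5; 0 0 0 -10.5; 0 0 0 -10.5; 0 0 0 -10.5; 0 0 0 -10.5; 0 0 0 -10.5; 0 0 0 -10.5; 0 0 0 0",
  claw=0.5,
)

```text
t: 6.4
eef_pos: [588.5, 114.6, 150.7]
eef_rot: [0.0, 0.815, 0.58, 0.0]
force: [-0.5, 0.3, -0.1]
grip_width: 69.2
grip_force: 0.0
```

Run:
```python
from h import *
im=shot("top","pics/t2.png"); s=shot("scene","pics/s2.png")
a=cv2.resize(im[110:260,200:500,::-1],(600,300),interpolation=cv2.INTER_CUBIC); b=cv2.resize(s[110:260,50:350,::-1],(600,300),interpolation=cv2.INTER_CUBIC)
cv2.imwrite("pics/c2.png",np.vstack([a,b]))
print("front line",ray("top",382,204.5,110).round())
```

```text
front line [ 573. -218.  110.]
```

View pics/c2.png

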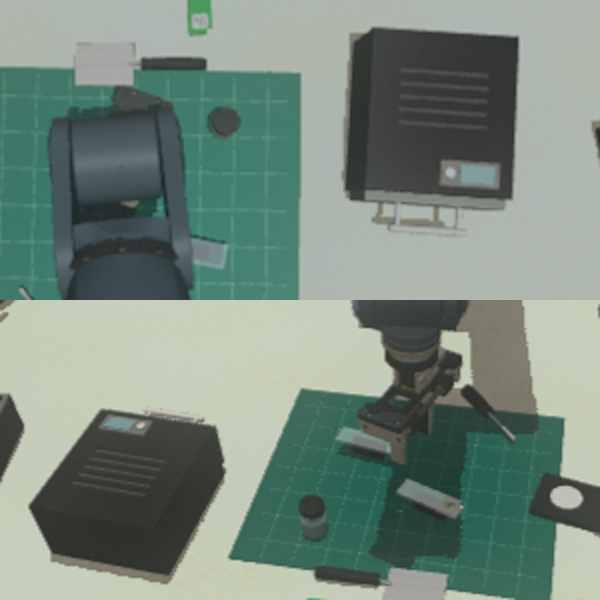

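The drawer front now sits flush under the cabinet's edge with no yellow showing (top half, y≈198), so the drawer is shut. The gripper is above the slide's clear end.

step_arm(
  series="0 -0.002 0.04 0; 0 0 0.04 0; 0 0 0.03 0; 0 0 0.0127 0; 0 0 0 0",
)

```text
t: 7.12
eef_pos: [586.5, 115.1, 27.8]
eef_rot: [-0.0, 0.815, 0.58, -0.0]
force: [0.7, 0.8, 0.2]
grip_width: 69.7
grip_force: 0.0
```

step_arm(
  series="0 0 0 0; 0 0 0 0; 0 0 0 0; 0 0 0 0",
  claw=-1,
  newtons=30,
)

```text
t: 7.62
eef_pos: [586.7, 115.1, 28.2]
eef_rot: [0.0, 0.814, 0.58, 0.0]
force: [0.4, 0.0, 2.0]
grip_width: 35.7
grip_force: 30.0
```

step_arm(
  series="0 0 -0.01 0; 0 0 -0.02 0; 0 0 -0.03 0; 0 0 -0.02 0; 0.026 -0.019 0 0; 0.026 -0.019 0 0; 0.025 -0.019 0 0; 0.025 -0.019 0 0; 0.025 -0.019 0 0; 0.02 -0.019 0 0; 0 0 0 -7; 0 0 0 0",
)

```text
t: 9.12
eef_pos: [526.9, 291.6, 109.2]
eef_rot: [0.0, 0.777, 0.629, 0.001]
force: [-0.5, 0.4, -1.1]
grip_width: 35.6
grip_force: 30.0
```

Run:
```python
from h import *
im=shot("top","pics/t3.png"); s=shot("scene","pics/s3.png")
a=cv2.resize(im[160:260,110:260,::-1],(450,300),interpolation=cv2.INTER_CUBIC); b=cv2.resize(s[140:260,250:400,::-1],(750,600),interpolation=cv2.INTER_CUBIC)
cv2.imwrite("pics/c3.png",b); cv2.imwrite("pics/c3t.png",a)
print(telemetry.read_state()["eef_pos"])
```

```text
[527.01825429 291.13443518 108.77302743]
```

View pics/c3.png

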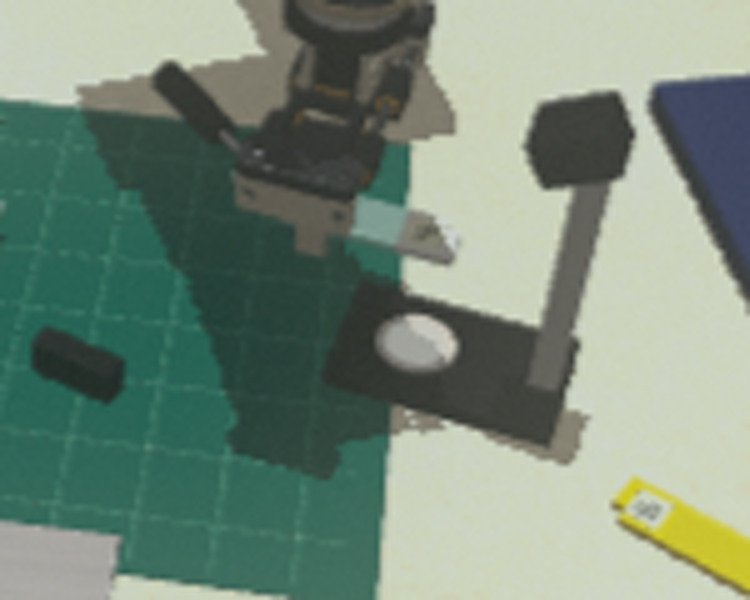

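View pics/c3t.png

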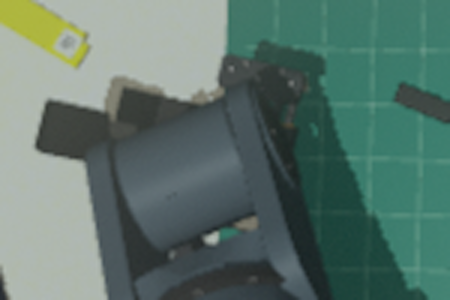

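In the scene view the slide is held level with its label end (crop 440,240) towards the post and the rest left empty. In the top view the arm hides the slide. I'll check the label's position and the post's direction by projection.

Run:
```python
from h import *
c=lambda p:(round((p[0]-250)*5),round((p[1]-140)*5))
R=np.array([.208,.978]);N=np.array([-.978,.208]);t=np.array([527,291.3])
for n,a,b in(("label",67,0),("end+ (notch)",87,18),("end-",87,-18),("clear edge -",51-0,-18)):
    print(n,c(proj("scene",[*(t+a*R+b*N),112])))
p=ray("scene",250+545/5,140+383/5,14); w=ray("scene",250+418/5,140+341/5,15)
print("post",p,"win",w,np.degrees(np.arctan2(*(p-w)[1::-1])),np.linalg.norm((p-w)[:2]))
# foot long edges in scene
for q in((370,280,578,343),(325,375,550,443)):
    A=ray("scene",250+q[0]/5,140+q[1]/5,14);B=ray("scene",250+q[2]/5,140+q[3]/5,14);print(np.degrees(np.arctan2(*(B-A)[1::-1])),np.linalg.norm(B-A))
```

```text
label (426, 233)
end+ (notch) (464, 223)
end- (450, 260)
clear edge - (393, 245)
post [563.43135726 446.18842326  14.        ] win [541.241872   364.07341436  15.        ] 74.87843791779079 85.06026065234929
75.75091325662625 141.98454398229725
76.9550518006006 146.81159456725632
```

step_arm(
  series="0.004 -0.001 0 1; 0 0 0.01 0; 0 0 0.0115 0; 0 0 0 0; 0 0 0 0",
)

```text
t: 9.85
eef_pos: [526.6, 295.4, 86.3]
eef_rot: [-0.0, 0.783, 0.622, -0.0]
force: [-0.0, -0.1, -0.6]
grip_width: 35.9
grip_force: 30.0
```

Run:
```python
from h import *
s=shot("scene","pics/s4.png")
cv2.imwrite("pics/c4.png",cv2.resize(s[170:230,290:370,::-1],(800,600),interpolation=cv2.INTER_CUBIC))
st=telemetry.read_state(); t=st["eef_pos"]; a=2*np.arctan2(st["eef_rot"][2],st["eef_rot"][1]); print(t,np.degrees(a),st["grip_force"])
R=np.array([np.cos(a),np.sin(a)]);N=np.array([-R[1],R[0]])
for z in (86.5,90.5):
  for n,x,y in(("label",67,0),("end+",87,18),("end-",87,-18),("fb-",51,-18),("fb+",51,18)):
    p=proj("scene",[*(t[:2]+x*R+y*N),z]); print(z,n,round((p[0]-290)*10),round((p[1]-170)*10))
```

```text
[526.7239872  295.40939386  86.56652217] 76.95533532250263 29.97628480195999
86.5 label 453 227
86.5 end+ 530 208
86.5 end- 500 282
86.5 fb- 388 251
86.5 fb+ 420 177
90.5 label 455 218
90.5 end+ 532 199
90.5 end- 502 273
90.5 fb- 389 242
90.5 fb+ 421 168
```

View pics/c4.png

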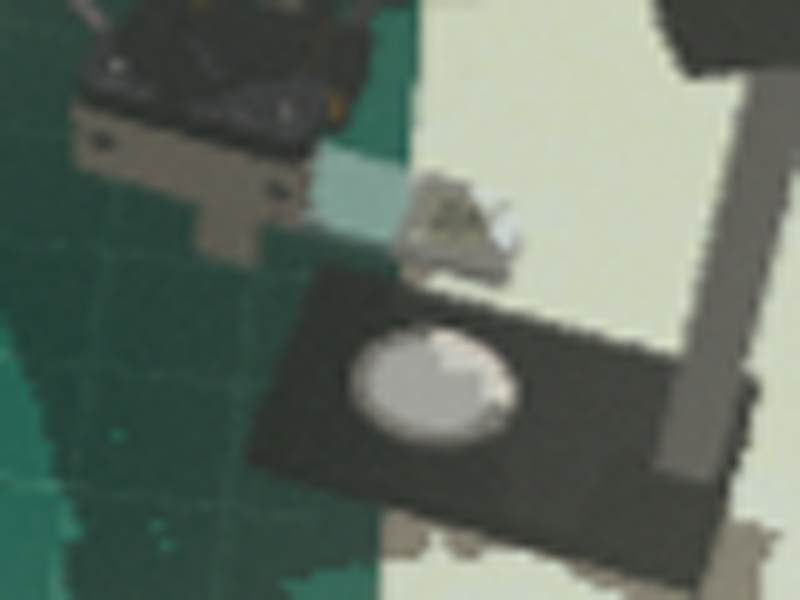

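The slide sits level over the window. The label's centre measures about (542,361,90), against a target of (542.5,361.5,90), and its clear/frosted corners at (425,172) and (393,243) match the prediction. The alignment is good, so I'm handing it in.

```bash
python3 -c "
from cell import manip; print(manip.close_job())"
```

```text
the job is handed in; nothing more can be done
None
```

The drawer is shut and the batch slide is held by its clear end, level and label up, about 75 mm above the reader window and pointing at the post; by my measurements the label is centred to about 1 mm, and I handed the job in at about 10 s without seeing the verdict.

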